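Load the chocolate girolle

TASK

Get the chocolate girolle ready for the next customer: slip the cast chocolate wheel over the steel pin until it lies flat on the pin plate, then slip the scraper over the same pin so that it rests on top of the wheel. The pin seldom stands in the middle of its board, so feel gently for it with the wheel - pressed hard, the chocolate cracks - and leave the sweets lying about where they are.

Things in the scene. Friction and masses are not known exactly. Their poses are not given: they have to be found in the camera images.
- girolle: Small chocolate girolle, fixed on the counter: a round beech board, 120 mm across, its rim 18 mm high, with a round recess 100 mm across in which a steel pin plate lies. Origin: centre of the board's underside, on the counter; z up.
- recess (a point): Centre of the recess, 20 mm above the counter, level with the top of the steel pin plate. The plate (84 mm across) sticks fast wherever it was put down in the recess, so its upright pin stands 5 to 8 mm from this point in any direction; where is not measured. The pin is 8 mm thick, tip slightly rounded, 54 mm above the plate (74 mm above the counter).
- wheel: Cast wheel of dark chocolate, 66 mm across, 34 mm high, 11 mm bore through its middle, 0.11 to 0.18 kg, flat on the counter. Origin: centre of its underside; z up along the bore. Hold it by its round side, a finger either side of the bore; the pin then comes up between them. It cracks if pressed on the pin or plate, or by the scraper, with over 30 N.
- scraper: Girolle scraper, 0.1 to 0.15 kg, upright on the counter. Square steel hub 26 mm wide, 22 mm high, 11 mm bore through it; a bar and blade 20 mm high run from it along +x and carry an upright wooden knob (19 mm thick, 43 mm from the bore, top 53 mm up). Origin: centre of the hub's underside, on the bore; z up. Grip the hub's free faces, +y and -y. It may end pointing any way.
- dome: Loose dome-shaped bonbon, 26 x 26 x 16 mm, on the counter near the girolle; not part of the job. Origin: centre of its underside.
- coin: Loose flat round pale bonbon, 30 x 30 x 9 mm, on the counter near the girolle; not part of the job. Origin: centre of its underside.

How it is judged (in metres and radians):
On the way, in this order (a step that is already met when the one before it is completed fails the run):
1. the wheel is over the pin and flat on the pin plate (horizontal distance between wheel and girolle below 0.013 m and z of wheel in the frame of girolle below 0.0215 m and angle between wheel's own z axis and vertical below 0.06 rad), for 0.2 s.
2. the scraper is over the pin and rests on the wheel (horizontal distance between scraper and wheel below 0.006 m and z of scraper in the frame of girolle between 0.05 and 0.057 m), for 0.2 s.
At the end, for the whole second after the job is handed in: The wheel is over the pin (within 13 mm of the board's centre), its underside within 1.5 mm of the pin plate, tilted under 0.06 rad; the scraper is over the pin, within 6 mm of the wheel's axis, its underside 50 to 57 mm over the counter (on the wheel), tilted under 0.1 rad; both at rest (all of step 1 and all of step 2 and angle between scraper's own z axis and vertical below 0.1 rad and linear speed of each of wheel, scraper below 0.01 m/s); the robot touches nothing.
It fails at once if the wheel is pressed against the pin or plate with more than 30 N (the chocolate cracks) (contact force between wheel and girolle above 30 N).
It fails at once if the scraper is pressed on the wheel with more than 30 N (contact force between scraper and wheel above 30 N).
It fails at once if a loose sweet is pushed more than 30 mm (distance of any of dome, coin from where it was at the start of the episode above 0.03 m).
It also fails if it takes over 72 s, if anything falls off the work surface, if the arm or the gripper's body presses on something with over 40 N, if the wrist force passes 120 N, or if a joint passes its speed limit or range.

ROBOT

A 6-joint arm with a two-finger parallel gripper is mounted at the origin on a cart in front of the work surface, level with it; the furniture and walls round the work are solid. World frame = base frame: x ahead of the robot, y to its left, z up, the work surface at z = 0. Lengths are in mm, angles in rad, forces in N, time in s.
With the tool pointing down it reaches from about 300 to 775 mm from the base axis. Payload 14.6 kg.
Tool frame: the origin (TCP) lies at the very end of the fingers, on their centre line; the grasp point (between the pads) lies 19 mm behind it; z points along the fingers, y is the line along which they close (so a half turn about z gives the same grasp; the last joint's range is limited). The gripper opens to 94 mm and grips with 3 to 60 N. Pads are 16 mm wide; open, the fingers measure 119 mm over their backs; the gripper's body (75 mm by 177 mm) begins 78 mm behind the grasp point.
Start: joints at [1.26, 0.3, 1.521, -0, 1.321, -0.067], TCP at [132.763, 533.726, 205.446] pointing down, gripper open.
Joint ranges: [-3.03, 3.03], [-0.79, 2.21], [0.23, 2.52], [-1.04, 4.18], [0, 3.07], [-2.55, 2.55]. Speed limits (rad/s): [2.22, 2.22, 2.57, 3.14, 3.14, 3.14].

INTERFACE

Orientations are given as [roll, pitch, yaw] about the fixed x, y, z axes, in that order (R = Rz(yaw) Ry(pitch) Rx(roll)).
In Python, from cell import manip, optics gives the robot as it stands.
- The arm moves only by the shell command python3 -m crank 'ROWS' [FORCE]. ROWS is JSON, a list of rows, each a list of 7 numbers: the opening in per cent of the stroke, from 0 (shut) to 100 (fully open), then the shift along the tool's x, y, z in mm, then the turn, a rotation vector about the tool's x, y, z in rad. A call has 1 to 10 rows; each row is the pose to reach, as a shift and turn from the pose commanded when the call began, along the tool's axes at that moment; what a row does not reach only later rows make up. A row lasts 1/10 s, in which the tool goes at most 50 mm and 8.59 degrees, less where a joint would pass 70% of its speed; a pose out of reach is approached as far as the arm can. A call with a gripper value outside its range is refused whole. The fingers move at their own pace and stop on an object; FORCE is the grip in N (left out, the last holds). Time passes only in rows, so rows that repeat a pose let the fingers close. It gives the time, the measured TCP pose, the force, the opening and the grip force at its end, in the units of the state.
- manip.read_state(): the state, without advancing time (a new reading comes with each control period).
- optics.camera(name): name is "side" or "top"; returns (picture, depth): 480x640x3 uint8, red, green, blue; 480x640 float32, mm along the optical axis (not along the pixel's ray), 0 where there is no reading.
- optics.calibration(name): a dict with "camera_matrix" (3x3 intrinsics, pixels), "R" (3x3) and "t" (3): a world point X has camera coordinates R X + t. Camera axes: x right, y down, z forward; pixel columns grow to the right and rows downward; lengths in mm; the calibration is good to about 2 mm. A picture is of the moment at which its call begins. calibration takes no time and is no camera call.
- manip.sign_off(): hands the job in; it is judged then, once.
The state is a dict: "clock": time; "joints": joint angles; "qd": joint speeds; "effort": joint torques, N m; "eef_pos": TCP position; "eef_rot": TCP orientation; "wrist_force": force on the tool from outside, world axes, zero at the start; "moment": the same for the moment, N m; "finger_gap": finger opening in mm; "finger_force": force on a finger pad.
Only numpy, scipy, OpenCV 4.12 (cv2) and the standard library are available. Lean on these libraries where they do the work, as an engineer would, in place of code of your own. Each camera call takes 0.05 s, during which the arm holds its last target. There are 200 camera calls.

## Working session

There is one attempt and no reset: what is moved stays moved. The work goes in short steps, Python scripts to look and compute and a shell command to move; the robot and the scene stay as the last step left them, time stands still between calls to the robot, and variables do not carry over. Pictures are saved under pics/ and viewed, at most 10 in all, crops included, and the job is handed in when it is done.

```bash
mkdir -p pics; ls; cat > h.py <<'E'
import numpy as np, cv2
from cell import manip, optics
def cal(n):
    c=optics.calibration(n); return np.array(c["camera_matrix"],float),np.array(c["R"],float),np.array(c["t"],float)
def ray(n,u,v):
    K,R,t=cal(n); d=R.T@np.linalg.solve(K,np.array([u,v,1.])); return -R.T@t,d
def onplane(n,u,v,z):
    o,d=ray(n,u,v); return o+d*(z-o[2])/d[2]
def cloud(n,depth):
    K,R,t=cal(n); v,u=np.mgrid[:480,:640]; p=np.stack([u,v,np.ones_like(u)],-1)@np.linalg.inv(K).T*depth[...,None]
    return (p-t)@R
def proj(n,X):
    K,R,t=cal(n); p=K@(R@np.array(X,float)+t); return p[:2]/p[2]
E
python3 - <<'E'
from h import *
for n in("top","side"):
    im,d=optics.camera(n); cv2.imwrite(f"pics/{n}0.png",im[...,::-1]); np.save(n+"0.npy",d); np.save(n+"0c.npy",im)
    K,R,t=cal(n); print(n,K[0,0],-R.T@t,(d>0).mean())
    P=cloud(n,d)
    print(R[2])
print(manip.read_state())
E
```

```text
pics
top 534.9636019955576 [ 287.4144747    -6.79584742 1053.45176483] 0.9961165364583333
[ 1.70619111e-01  6.40061620e-04 -9.85336851e-01]
side 566.5658974904493 [  368.17836858 -1062.5740398    886.06232319] 0.9453548177083333
[ 0.0599934   0.78064644 -0.62208675]
{'clock': 0.1, 'joints': array([ 1.26038594e+00,  3.00432877e-01,  1.52148771e+00, -2.18868233e-05,
        1.32071220e+00, -6.65836418e-02]), 'qd': array([ 0.0002736 , -0.00041521, -0.00397321,  0.00142112, -0.0009653 ,
       -0.00135599]), 'effort': array([ 2.51776808e-03, -5.32643509e+01, -3.53282475e+01,  7.10763247e-02,
        2.34010810e-02, -4.34881758e-05]), 'eef_pos': array([132.71008716, 533.5151602 , 204.94679633]), 'eef_rot': array([-3.14055341e+00, -4.80514353e-05,  2.89777131e+00]), 'wrist_force': array([ 0.13546142, -0.73465293, -0.7174122 ]), 'moment': array([ 0.03968306, -0.02158106, -0.09355672]), 'finger_force': 0.0, 'finger_gap': 93.97571548228088}
```

View pics/top0.png

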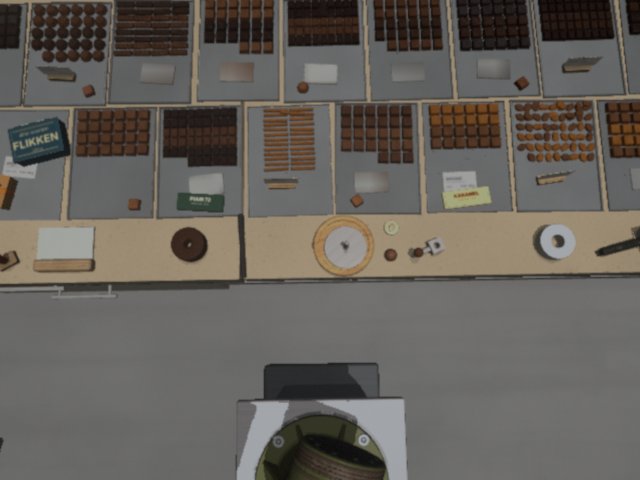

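View pics/side0.png

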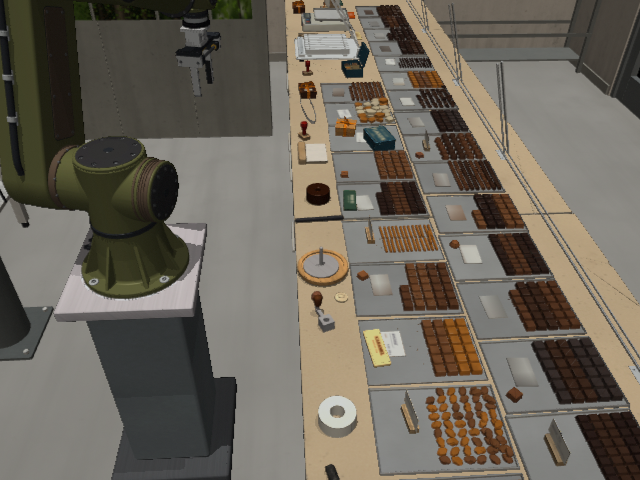

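Top view: wheel at about (188,244), girolle (344,246) with its pin tip near (345,244), scraper hub (436,244) with the knob at (418,253), dome (390,255), coin (391,228). Side view: wheel (318,193), girolle (323,266) with its pin at (321,255), knob (317,299), hub (326,321).

```bash
python3 - <<'E'
from h import *
T=np.load("top0c.npy");S=np.load("side0c.npy")
a=cv2.resize(T[212:282,310:450],None,fx=5.7,fy=5.7,interpolation=cv2.INTER_CUBIC)[:,:798]
b=cv2.resize(S[235:340,290:360],None,fx=3.8,fy=3.8,interpolation=cv2.INTER_CUBIC)
cv2.imwrite("pics/c1.png",a[...,::-1])
b=cv2.resize(S[240:340,290:360],None,fx=5.9,fy=5.9,interpolation=cv2.INTER_CUBIC)
cv2.imwrite("pics/c2.png",b[...,::-1])
for n,boxes in (("top",dict(wheel=(165,222,212,268),gir=(308,210,380,280),scr=(408,232,448,262),coin=(382,218,402,238),dome=(382,246,400,264))),
                ("side",dict(wheel=(300,175,336,208),gir=(292,242,354,288),scr=(306,288,340,334)))):
    P=cloud(n,np.load(n+"0.npy"))
    for k,(x0,y0,x1,y1) in boxes.items():
        Q=P[y0:y1,x0:x1].reshape(-1,3); z=Q[:,2]
        print(n,k,"z pct",np.percentile(z,[5,50,75,90,97,99.5]).round(1))
        lo={'wheel':28,'gir':14,'scr':8,'coin':5,'dome':6}[k]
        A=Q[z>lo]; print("  above",lo,"min",A.min(0).round(1),"max",A.max(0).round(1),"mean",A.mean(0).round(1))
        if k=='gir': B=Q[z>40]; print("  pin",B.mean(0).round(1),len(B))
        if k=='scr': 
            B=Q[z>35]; print("  knob",B.mean(0).round(1),len(B))
E
```

```text
top wheel z pct [-3.7  1.4 32.  33.9 35.1 37. ]
  above 28 min [287.4  -6.8  28. ] max [ 479.3  283.2 1053.5] mean [446.5 247.9  39.7]
top gir z pct [-4.4 13.7 17.9 19.9 21.7 73.2]
  above 14 min [ 287.4 -111.5   14. ] max [ 501.     6.4 1053.5] mean [438.8 -52.5  27.2]
  pin [366.7 -32.4 525.9] 45
top scr z pct [-3.9 -0.1 12.4 22.3 49.7 53.6]
  above 8 min [ 287.4 -249.2    8.4] max [ 454.    -6.8 1053.5] mean [ 430.3 -216.2   36.7]
  knob [ 415.9 -185.    85.7] 81
top coin z pct [-3.6  0.6  3.8  6.1  8.6 18.4]
  above 5 min [ 287.4 -161.1    5. ] max [ 490.7   -6.8 1053.5] mean [ 470.5 -142.8   40.1]
top dome z pct [ -4.    0.9   9.3  14.   16.1 416.4]
  above 6 min [ 287.4 -155.     6.3] max [ 434.3   -6.8 1053.5] mean [ 419.9 -141.9   31. ]
side wheel z pct [ -2.    3.   26.8  34.9  37.3 886.1]
  above 28 min [  368.2 -1062.6    28.1] max [481.9 284.7 886.1] mean [447.  215.1  55.5]
side gir z pct [-751.7   10.6   19.3   21.7   25.    73. ]
  above 14 min [  368.2 -1062.6    14. ] max [502.6  10.3 886.1] mean [441.8 -64.7  27.4]
  pin [ 426.8 -223.8  196.7] 60
side scr z pct [-1.7  1.7  7.2 22.3 45.8 54.7]
  above 8 min [  368.2 -1062.6     8. ] max [ 475.2 -136.7  886.1] mean [ 432.2 -217.9   31. ]
  knob [ 420.7 -230.1   79.4] 78
```

View pics/c1.png

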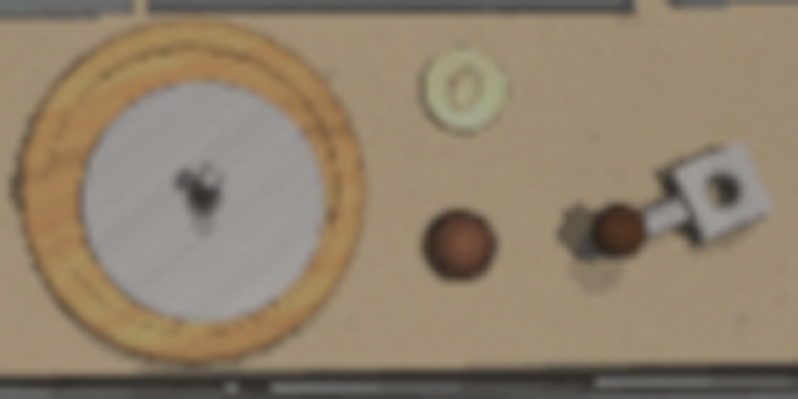

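View pics/c2.png

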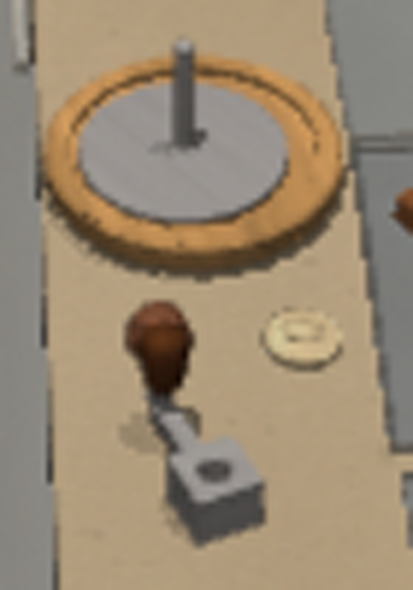

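The crops show the pin base near crop (203,215) on the plate, tip up at about (205,175) in the top crop, and at (182,45) in the side crop. The hub bore is at (722,190) in the top crop and (214,470) in the side crop. The plate (pin at its middle) sits towards lower right of the board in the top view. Next, contours mapped to planes.

```bash
cat >> h.py <<'E'
def circ(p):
    A=np.c_[2*p[:,:2],np.ones(len(p))]; b=(p[:,:2]**2).sum(1); s=np.linalg.lstsq(A,b,rcond=None)[0]
    return s[0],s[1],np.sqrt(s[2]+s[0]**2+s[1]**2)
def blob(m,u,v):
    n,l,st,c=cv2.connectedComponentsWithStats(m.astype(np.uint8)); 
    i=min(range(1,n),key=lambda i:np.hypot(*(c[i]-(u,v)))-(0.05*np.sqrt(st[i,4])))
    return l==i
def tri(u1,u2):
    o,d=ray("top",*u1); p,e=ray("side",*u2)
    s=np.linalg.lstsq(np.c_[d,-e],p-o,rcond=None)[0]; a=o+d*s[0]; b=p+e*s[1]; return (a+b)/2,np.linalg.norm(a-b)
E
python3 - <<'E'
from h import *
I={n:np.load(n+"0c.npy") for n in("top","side")}
H={n:cv2.cvtColor(I[n],cv2.COLOR_RGB2HSV).astype(int) for n in I}
def edge(m):
    cs,_=cv2.findContours(m.astype(np.uint8),cv2.RETR_EXTERNAL,cv2.CHAIN_APPROX_NONE)
    return max(cs,key=cv2.contourArea)[:,0].astype(float)
for n,(bx,pl) in (("top",((308,210,380,280),(345,247))),("side",((292,240,354,290),(322,268)))):
    h=H[n]; M=np.zeros((480,640),bool); x0,y0,x1,y1=bx; M[y0:y1,x0:x1]=1
    w=(h[...,1]>95)&(h[...,2]>100)&M
    w=cv2.morphologyEx(w.astype(np.uint8),cv2.MORPH_OPEN,np.ones((2,2)))
    b=cv2.convexHull(edge(w))[:,0]
    g=(h[...,1]<50)&M; g=blob(g,*pl); e=edge(g); hu=cv2.convexHull(e.astype(np.float32))[:,0]
    for nm,c,z in(("board",b,18),("plate",e,20)):
        p=np.array([onplane(n,u,v,z) for u,v in c]); x,y,r=circ(p)
        k=abs(np.hypot(p[:,0]-x,p[:,1]-y)-r)<2.5; print(n,nm,np.round(circ(p[k]),1),k.sum(),len(k),np.round((x,y,r),1))
print("pin tip",tri((310+205/5.7-.4,212+172/5.7-.4),(290+182/5.9-.4,240+45/5.9-.4)))
print("hub bore top",tri((310+722/5.7-.4,212+188/5.7-.4),(290+214/5.9-.4,240+470/5.9-.4)))
print("knob top",tri((310+617/5.7-.4,212+226/5.7-.4),(290+156/5.9-.4,240+318/5.9-.4)))
W=np.vstack([cv2.resize(I["top"][220:270,160:220],None,fx=7,fy=7,interpolation=cv2.INTER_CUBIC)[:, :420]])
V=cv2.resize(I["side"][175:212,295:340],None,fx=8,fy=8,interpolation=cv2.INTER_CUBIC)
c=np.zeros((360,790,3),np.uint8); c[:350,:420]=W; c[:296,425:785]=V; cv2.imwrite("pics/c3.png",c[...,::-1])
E
```

```text
Traceback (most recent call last):
cv2.error: OpenCV(4.12.0) /io/opencv/modules/imgproc/src/convhull.cpp:143: error: (-215:Assertion failed) total >= 0 && (depth == CV_32F || depth == CV_32S) in function 'convexHull'
```

```bash
cat > m1.py <<'E'
from h import *
I={n:np.load(n+"0c.npy") for n in("top","side")}
H={n:cv2.cvtColor(I[n],cv2.COLOR_RGB2HSV).astype(int) for n in I}
def edge(m):
    cs,_=cv2.findContours(m.astype(np.uint8),cv2.RETR_EXTERNAL,cv2.CHAIN_APPROX_NONE)
    return max(cs,key=cv2.contourArea)[:,0].astype(np.float32)
for n,(bx,pl) in (("top",((308,210,380,280),(345,247))),("side",((292,240,354,290),(322,268)))):
    h=H[n]; M=np.zeros((480,640),bool); x0,y0,x1,y1=bx; M[y0:y1,x0:x1]=1
    w=(h[...,1]>95)&(h[...,2]>100)&M
    w=cv2.morphologyEx(w.astype(np.uint8),cv2.MORPH_OPEN,np.ones((2,2)))
    b=cv2.convexHull(edge(w))[:,0]
    g=(h[...,1]<50)&M; g=blob(g,*pl); e=edge(g)
    for nm,c,z in(("board",b,18),("plate",e,20)):
        p=np.array([onplane(n,u,v,z) for u,v in c]); x,y,r=circ(p)
        k=abs(np.hypot(p[:,0]-x,p[:,1]-y)-r)<2.5; print(n,nm,np.round(circ(p[k]),1),k.sum(),len(k),np.round((x,y,r),1))
print("pin tip",tri((310+205/5.7-.4,212+172/5.7-.4),(290+182/5.9-.4,240+45/5.9-.4)))
print("hub bore top",tri((310+722/5.7-.4,212+188/5.7-.4),(290+214/5.9-.4,240+470/5.9-.4)))
print("knob top",tri((310+617/5.7-.4,212+226/5.7-.4),(290+156/5.9-.4,240+318/5.9-.4)))
W=cv2.resize(I["top"][220:270,160:220],None,fx=7,fy=7,interpolation=cv2.INTER_CUBIC)
V=cv2.resize(I["side"][175:212,295:340],None,fx=8,fy=8,interpolation=cv2.INTER_CUBIC)
c=np.zeros((360,790,3),np.uint8); c[:350,:420]=W; c[:296,425:785]=V; cv2.imwrite("pics/c3.png",c[...,::-1])
E
python3 m1.py
```

```text
top board [440.5 -52.8  59.2] 33 33 [440.5 -52.8  59.2]
top plate [438.2 -54.3  40.4] 116 116 [438.2 -54.3  40.4]
side board [445.9 -54.4  60.1] 25 25 [445.9 -54.4  60.1]
side plate [439.5 -49.7  42.9] 29 97 [439.9 -48.1  43.1]
pin tip (array([439.12020239, -53.12824856,  73.77703385]), np.float64(1.3820543879010747))
hub bore top (array([ 439.16758692, -231.82859653,   22.92303905]), np.float64(0.12026116267011543))
knob top (array([ 421.36653113, -189.03049227,   57.71791583]), np.float64(1.1586019494625084))
```

View pics/c3.png

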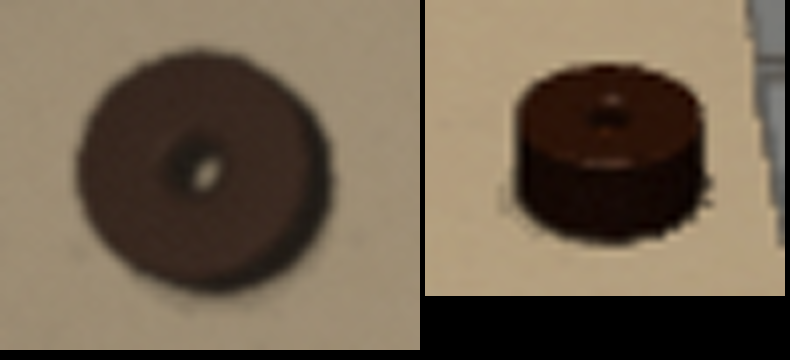

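The top face of the wheel is centred at crop (193,164) in the top half and (184,114) in the side half.

```bash
python3 - <<'E'
from h import *
print("wheel",tri((187.14,242.9),(317.56,188.8)))
# depth-based check
for n,(x0,y0,x1,y1) in(("top",(165,222,212,268)),("side",(300,175,336,208))):
    P=cloud(n,np.load(n+"0.npy"))[y0:y1,x0:x1].reshape(-1,3); B=P[(P[:,2]>29)&(P[:,2]<50)]
    h=cv2.convexHull(B[:,:2].astype(np.float32))[:,0]; print(n,np.round(circ(h),1),np.median(B[:,2]),B[:,:2].mean(0))
for z in (22,): 
  print("hub",onplane("top",310+722.5/5.7-.5,212+190/5.7-.5,z),onplane("side",290+214.5/5.9-.5,240+470/5.9-.5,z))
print("knob53",onplane("top",310+617/5.7-.5,212+226/5.7-.5,53))
print("tip74",onplane("side",290+182.5/5.9-.5,240+44/5.9-.5,74),onplane("top",310+205.5/5.7-.5,212+172/5.7-.5,74))
E
python3 -m crank '[[100,0,0,0,0,0,-0.12],[100,0,0,0,0,0,-0.244]]' 15
```

```text
wheel (array([449.27364984, 250.22295525,  35.94605878]), np.float64(0.8116407796807054))
top [447.7 249.9  32.4] 32.77432281330762 [447.5922529  249.76925534]
side [449.1 250.3  33.4] 34.568608703087385 [448.99994326 247.94844404]
hub [ 438.74949855 -231.98109649   22.        ] [ 439.2918252  -230.63836041   22.        ]
knob53 [ 422.78096296 -189.69446053   53.        ]
tip74 [438.43598555 -52.5856691   74.        ] [439.97170978 -53.06807206  74.        ]
clock: 0.3
eef_pos: [132.7, 533.6, 205.1]
eef_rot: [-3.141, -0.0, -3.137]
wrist_force: [0.6, 0.9, 0.2]
finger_gap: 93.9
finger_force: 0.0
```

```bash
python3 -m crank '[[100,-40,-36,0,0,0,0],[100,-75,-67,0,0,0,0],[100,-110,-98,0,0,0,0],[100,-145,-130,0,0,0,0],[100,-180,-161,20,0,0,0],[100,-215,-193,40,0,0,0],[100,-250,-224,60,0,0,0],[100,-285,-256,80,0,0,0],[100,-316,-283.5,100,0,0,0],[100,-316,-283.5,105,0,0,0]]'; python3 -m crank '[[100,0,0,0,0,0,0],[100,0,0,0,0,0,0],[100,0,0,0,0,0,0]]'
python3 - <<'E'
from h import *
for n in("top","side"):
    im,d=optics.camera(n); np.save(n+"1c.npy",im); np.save(n+"1.npy",d)
T=np.load("top1c.npy");S=np.load("side1c.npy")
c=np.zeros((560,800,3),np.uint8)
c[:480,:400]=cv2.resize(T[200:296,145:225],None,fx=5,fy=5); c[:,402:798]=cv2.resize(S[100:240,270:369],None,fx=4,fy=4); cv2.imwrite("pics/d1.png",c[...,::-1])
s=manip.read_state();print(s["joints"],s["eef_pos"],s["eef_rot"])
E
```

```text
clock: 1.3
eef_pos: [450.6, 246.7, 98.0]
eef_rot: [-3.14, -0.003, 3.137]
wrist_force: [-0.8, 0.4, -0.6]
finger_gap: 94.1
finger_force: 0.0
clock: 1.6
eef_pos: [448.4, 251.3, 101.2]
eef_rot: [3.141, 0.001, -3.14]
wrist_force: [0.6, 0.0, 0.6]
finger_gap: 94.1
finger_force: 0.0
[ 4.39201720e-01  3.34160946e-01  1.73589029e+00  1.41323308e-05
  1.07040661e+00 -1.13330913e+00] [448.50404338 251.15136294 101.14292086] [ 3.14110063e+00  1.02268164e-03 -3.13988515e+00]
```

View pics/d1.png

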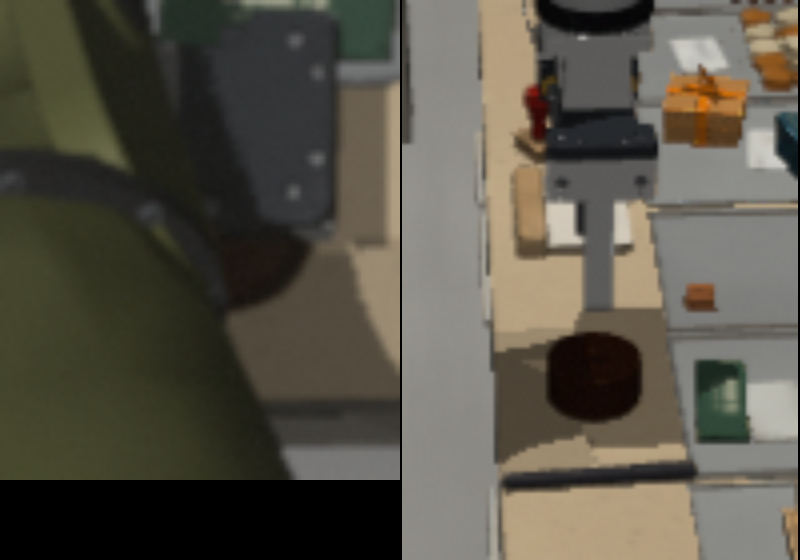

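Side half: near fingertip centred at about (597,309), wheel below at about (594,355). Top view is covered by the arm. I'll use the fingertip to check the camera against the robot in x.

```bash
python3 - <<'E'
from h import *
u,v=270+195.5/4-.5,100+309/4-.5
for z in(101,): print(onplane("side",u,v,z), proj("side",(448.5,191.7,101)),proj("side",(448.5,204,101)),u,v)
S=np.load("side1c.npy").astype(int)
for r in (160,165,170,174): print(S[r,308:330].sum(1))
E
```

```text
[448.93487575 207.58231899 101.        ] [318.56930661 179.9823926 ] [318.29000705 177.47746228] 318.375 176.75
[579 573 574 573 575 575 573 378 281 271 270 270 272 272 350 541 570 569
 568 443 467 475]
[471 475 480 477 476 477 478 337 277 273 272 271 271 272 314 455 476 476
 478 475 475 479]
[471 473 477 478 479 477 471 335 276 271 271 270 271 272 320 459 477 472
 471 469 470 471]
[479 478 477 474 476 475 475 336 275 272 272 270 271 272 317 450 473 472
 470 470 469 468]
```

```bash
python3 -m crank '[[100,0,1,30,0,0,0],[100,0,1,60,0,0,0],[100,-0.5,1,80,0,0,0],[100,-0.5,1,92,0,0,0],[100,-0.5,1,95,0,0,0],[100,-0.5,1,95,0,0,0],[100,-0.5,1,95,0,0,0],[60,-0.5,1,95,0,0,0],[60,-0.5,1,95,0,0,0],[60,-0.5,1,95,0,0,0]]' 20;  python3 -m crank '[[50,0,0,0,0,0,0],[50,0,0,0,0,0,0],[50,0,0,0,0,0,0],[50,0,0,0,0,0,0]]'
```

```text
clock: 2.7
eef_pos: [449.5, 251.4, 5.8]
eef_rot: [3.141, 0.001, -3.141]
wrist_force: [0.0, 0.4, -1.2]
finger_gap: 73.0
finger_force: 0.0
clock: 3.1
eef_pos: [449.4, 251.3, 5.6]
eef_rot: [3.142, 0.0, -3.141]
wrist_force: [-0.6, 0.0, 2.5]
finger_gap: 61.4
finger_force: 20.0
```

Gap of 61.4 is under the 66 mm diameter; lift and check.

```bash
python3 -m crank '[[50,0,0,-10,0,0,0],[50,0,0,-30,0,0,0],[50,0,0,-60,0,0,0],[50,0,0,-95,0,0,0],[50,0,0,-95,0,0,0],[50,0,0,-95,0,0,0]]'
cat > look.py <<'E'
import sys
from h import *
k,u0,v0,u1,v1,f=sys.argv[1],*map(int,sys.argv[2:7])
im,d=optics.camera("side"); np.save(f"side{k}c.npy",im); np.save(f"side{k}.npy",d)
cv2.imwrite(f"pics/s{k}.png",cv2.resize(im[v0:v1,u0:u1],None,fx=f,fy=f,interpolation=cv2.INTER_CUBIC)[...,::-1])
s=manip.read_state();print(s["eef_pos"],s["finger_gap"],s["finger_force"],s["wrist_force"])
E
python3 look.py 2 270 100 380 240 4
```

```text
clock: 3.7
eef_pos: [449.4, 251.3, 101.0]
eef_rot: [3.141, 0.001, -3.141]
wrist_force: [0.2, 0.3, -1.2]
finger_gap: 61.5
finger_force: 20.0
[448.9440169  251.08854538  99.99833085] 61.35218278469936 19.966131448745728 [-0.5556447   0.03695625 -2.07699523]
```

View pics/s2.png

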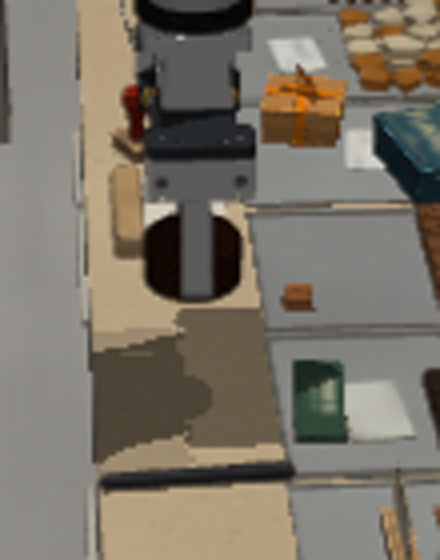

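Wheel is held upright: silhouette 143–243 (centre ~193), finger 181–213 (centre ~197), so it sits slightly −x of the TCP. Measure subpixel.

```bash
cat > we.py <<'E'
import sys
from h import *
def runs(im,r,ul,ur):
    g=im[r,:,:].sum(1).astype(float); return g[ul:ur]
if __name__=="__main__":
    im=np.load("side2c.npy").astype(int)
    for r in range(157,172,3): print(r,im[r,303:334].sum(1))
    print([proj("side",(x,251,z)) for x,z in((449.4-33,115),(449.4+33,115),(449.4,115))],proj("side",(449.4,204,110)))
E
python3 we.py
```

```text
157 [403 418 370 221  76  29  27  25  26  23  30  36 165 259 270 270 270 271
 269 223  96  38  37  40  37  45 221 449 484 298 358]
160 [241 241 177  68  28  25  26  28  33  28  23  29 168 258 270 272 270 272
 269 225  95  36  38  40  41  38  43 228 446 324 297]
163 [212 224 160  63  22  28  33  27  25  34  32  29 170 259 270 271 271 270
 270 222  92  38  38  43  33  29  30 224 443 473 301]
166 [482 479 387 160  29  23  27  29  27  26  36  30 169 261 271 271 271 272
 269 223  93  34  30  22  28  30  32 328 454 471 323]
169 [472 470 394 166  20  21  29  26  27  36  32  32 169 257 270 273 272 272
 271 238  99  28  28  28  28  21  30 340 454 470 471]
[array([305.24502133, 163.91996643]), array([329.96836463, 163.35669128]), array([317.62290078, 163.63795959])] [318.6587334  174.51161565]
```

```bash
python3 - <<'E'
from h import *
S=np.load("side0c.npy").astype(int); T=np.load("top0c.npy").astype(int)
for r in range(245,266,2): print(r,S[r,314:330].sum(1))
for z in (74,60,40,25): print(z,proj("side",(438.6,-53.2,z)),proj("top",(438.6,-53.2,z)))
for r in range(239,256,1): print(r,T[r,337:354].sum(1))
E
```

```text
245 [466 462 465 466 461 460 456 456 458 461 458 457 453 459 461 460]
247 [466 464 466 465 461 426 458 484 413 446 461 462 459 461 458 457]
249 [465 459 442 438 429 336 250 232 239 390 421 428 434 444 459 461]
251 [404 390 373 336 327 262 239 235 202 267 271 275 324 344 379 388]
253 [216 240 386 395 395 284 236 228 237 379 394 378 377 386 360 356]
255 [440 442 449 449 446 303 241 230 244 415 443 443 449 446 435 423]
257 [439 436 437 440 446 307 246 230 242 418 446 444 443 443 446 448]
259 [451 446 442 440 438 300 238 227 239 422 446 445 448 448 446 444]
261 [446 446 449 448 444 305 238 222 236 404 434 448 449 446 449 449]
263 [445 446 442 440 440 307 236 224 196 237 272 417 446 450 453 450]
265 [444 396 385 390 366 408 364 340 396 391 435 443 437 438 443 447]
74 [320.52031303 247.12303376] [345.64244152 242.40586077]
60 [320.46333226 251.85911055] [345.31821    243.54908041]
40 [320.38323696 258.51640046] [344.87017063 245.12883869]
25 [320.32415049 263.42749682] [344.54529322 246.27433573]
239 [448 450 448 452 455 454 451 449 443 441 440 444 446 449 450 450 452]
240 [448 449 452 454
[... 463 characters left out ...]
1 167 214 317 411 450 454 455 451]
247 [442 443 447 452 435 372 268 183 162 186 249 343 418 451 452 450 448]
248 [446 446 451 452 447 407 321 247 210 228 300 383 435 452 448 450 450]
249 [450 452 452 452 452 437 380 313 283 295 362 426 447 450 451 450 454]
250 [453 453 453 456 459 456 416 364 349 358 402 443 446 449 452 456 455]
251 [453 453 457 459 457 453 427 391 387 386 415 443 451 454 451 456 457]
252 [454 457 457 456 454 452 441 411 393 398 427 448 454 455 457 455 458]
253 [457 457 457 455 456 457 455 436 418 429 448 456 456 457 460 454 456]
254 [458 456 455 457 454 453 453 446 448 455 456 456 459 460 459 459 460]
255 [458 454 458 455 453 449 448 452 457 457 457 461 462 459 460 465 464]
```

```bash
python3 -m crank '[[50,3,-50,-40,0,0,0],[50,5,-100,-40,0,0,0],[50,7,-150,-40,0,0,0],[50,8,-200,-40,0,0,0],[50,9,-240,-40,0,0,0],[50,10,-280,-40,0,0,0],[50,10.5,-304,-40,0,0,0],[50,10.5,-304,-30,0,0,0],[50,10.5,-304,-20,0,0,0],[50,10.5,-304,-20,0,0,0]]' 12; python3 -m crank '[[50,0,0,0,0,0,0],[50,0,0,0,0,0,0],[50,0,0,0,0,0,0]]'
```

```text
clock: 4.75
eef_pos: [437.8, -51.7, 118.3]
eef_rot: [3.141, -0.004, -3.141]
wrist_force: [0.2, -0.3, -1.5]
finger_gap: 61.5
finger_force: 12.0
clock: 5.05
eef_pos: [439.0, -52.3, 120.7]
eef_rot: [-3.141, 0.0, -3.141]
wrist_force: [0.4, -0.0, -1.0]
finger_gap: 61.6
finger_force: 12.0
```

```bash
python3 -m crank '[[50,0,-1.7,20,0,0,0],[50,0,-1.7,35,0,0,0],[50,0,-1.7,37,0,0,0],[50,0,-1.7,38,0,0,0],[50,0,-1.7,38,0,0,0]]'; python3 -m crank '[[50,0,0,1,0,0,0],[50,0,0,2,0,0,0],[50,0,0,2,0,0,0]]';  python3 -m crank '[[50,0,0,0.5,0,0,0],[50,0,0,1,0,0,0],[50,0,0,1,0,0,0]]'
```

```text
clock: 5.55
eef_pos: [439.3, -54.4, 83.1]
eef_rot: [-3.141, 0.001, -3.141]
wrist_force: [0.1, -0.5, -1.6]
finger_gap: 61.5
finger_force: 12.0
clock: 5.85
eef_pos: [438.9, -54.4, 80.6]
eef_rot: [-3.142, 0.0, -3.141]
wrist_force: [-0.7, 0.4, -0.8]
finger_gap: 61.5
finger_force: 12.0
clock: 6.15
eef_pos: [438.8, -54.4, 79.4]
eef_rot: [3.142, -0.0, -3.141]
wrist_force: [0.2, -0.3, -2.2]
finger_gap: 61.1
finger_force: 12.0
```

```bash
for i in 1; do python3 -m crank '[[50,0,0,0.5,0,0,0],[50,0,0,1,0,0,0],[50,0,0,1,0,0,0]]'; python3 -m crank '[[50,0,0,0.5,0,0,0],[50,0,0,1,0,0,0],[50,0,0,1,0,0,0]]';python3 -m crank '[[50,0,0,0.5,0,0,0],[50,0,0,1,0,0,0],[50,0,0,1,0,0,0]]'; done
```

```text
clock: 6.45
eef_pos: [438.8, -54.4, 78.4]
eef_rot: [3.142, -0.0, -3.141]
wrist_force: [0.2, -0.2, -1.6]
finger_gap: 61.5
finger_force: 12.0
clock: 6.75
eef_pos: [438.8, -54.4, 77.4]
eef_rot: [3.142, -0.0, -3.141]
wrist_force: [-0.6, 0.1, -1.3]
finger_gap: 61.2
finger_force: 12.0
clock: 7.05
eef_pos: [438.8, -54.4, 76.4]
eef_rot: [-3.142, -0.0, -3.141]
wrist_force: [0.1, -0.2, -1.9]
finger_gap: 61.4
finger_force: 12.0
```

```bash
python3 -m crank '[[50,0,0,1,0,0,0],[50,0,0,2,0,0,0],[50,0,0,3,0,0,0],[50,0,0,3,0,0,0]]'; python3 -m crank '[[50,0,0,1.5,0,0,0],[50,0,0,3,0,0,0],[50,0,0,4.5,0,0,0],[50,0,0,6,0,0,0],[50,0,0,6,0,0,0]]'
```

```text
clock: 7.45
eef_pos: [438.8, -54.4, 73.3]
eef_rot: [3.142, -0.0, -3.141]
wrist_force: [0.6, -0.3, -1.3]
finger_gap: 61.3
finger_force: 12.0
clock: 7.95
eef_pos: [438.8, -54.4, 67.2]
eef_rot: [3.141, -0.0, -3.141]
wrist_force: [0.0, 0.8, -0.8]
finger_gap: 61.0
finger_force: 12.0
```

```bash
python3 -m crank '[[50,0,0,3,0,0,0],[50,0,0,6,0,0,0],[50,0,0,9,0,0,0],[50,0,0,12,0,0,0],[50,0,0,12,0,0,0]]'; python3 -m crank '[[50,0,0,3,0,0,0],[50,0,0,6,0,0,0],[50,0,0,9,0,0,0],[50,0,0,12,0,0,0],[50,0,0,15,0,0,0],[50,0,0,18,0,0,0],[50,0,0,20,0,0,0],[50,0,0,22,0,0,0],[50,0,0,24,0,0,0],[50,0,0,24,0,0,0]]'
```

```text
clock: 8.45
eef_pos: [438.6, -54.4, 55.0]
eef_rot: [3.141, -0.001, -3.141]
wrist_force: [-0.2, 0.5, -1.4]
finger_gap: 61.5
finger_force: 12.0
clock: 9.45
eef_pos: [438.8, -54.4, 31.2]
eef_rot: [3.142, -0.0, -3.141]
wrist_force: [0.7, 0.7, -2.1]
finger_gap: 61.3
finger_force: 12.0
```

```bash
python3 -m crank '[[50,0,0,1,0,0,0],[50,0,0,2,0,0,0],[50,0,0,3,0,0,0],[50,0,0,4,0,0,0],[50,0,0,4,0,0,0]]' 8; python3 -m crank '[[50,0,0,0.5,0,0,0],[50,0,0,1,0,0,0],[50,0,0,1,0,0,0]]'; python3 -m crank '[[50,0,0,0.5,0,0,0],[50,0,0,0.5,0,0,0],[50,0,0,0.5,0,0,0]]'
```

```text
clock: 9.95
eef_pos: [438.8, -54.4, 27.3]
eef_rot: [3.142, -0.0, -3.141]
wrist_force: [-0.6, 0.2, -2.1]
finger_gap: 61.6
finger_force: 8.0
clock: 10.25
eef_pos: [438.9, -54.4, 26.4]
eef_rot: [3.142, 0.0, -3.141]
wrist_force: [0.1, -0.3, -2.2]
finger_gap: 61.5
finger_force: 8.0
clock: 10.55
eef_pos: [438.9, -54.4, 25.9]
eef_rot: [-3.142, -0.0, -3.141]
wrist_force: [-0.3, -0.2, -2.2]
finger_gap: 61.4
finger_force: 8.0
```

```bash
python3 -m crank '[[50,0,0,0.5,0,0,0],[50,0,0,0.5,0,0,0],[50,0,0,0.5,0,0,0]]'; python3 -m crank '[[50,0,0,0.5,0,0,0],[50,0,0,0.5,0,0,0],[50,0,0,0.5,0,0,0]]'
```

```text
clock: 10.85
eef_pos: [438.9, -54.4, 25.5]
eef_rot: [-3.142, 0.0, -3.141]
wrist_force: [-0.2, 0.5, -1.5]
finger_gap: 61.2
finger_force: 8.0
clock: 11.15
eef_pos: [439.0, -54.4, 25.4]
eef_rot: [-3.141, 0.0, -3.141]
wrist_force: [-2.4, 0.8, 6.6]
finger_gap: 61.2
finger_force: 8.0
```

Seated. Release and rise, then look.

```bash
python3 -m crank '[[72,0,0,0,0,0,0],[80,0,0,0,0,0,0],[100,0,0,0,0,0,0],[100,0,0,0,0,0,0],[100,0,0,0,0,0,0],[100,0,0,0,0,0,0]]'; python3 -m crank '[[100,0,0,-20,0,0,0],[100,0,0,-50,0,0,0],[100,0,0,-100,0,0,0],[100,0,-40,-120,0,0,0],[100,0,-80,-120,0,0,0],[100,0,-130,-120,0,0,0],[100,0,-178,-120,0,0,0],[100,0,-178,-120,0,0,0],[100,0,-178,-120,0,0,0]]'; python3 look.py 3 280 190 390 340 4
python3 -c "
from h import *
print(manip.read_state()['joints'])"
```

```text
clock: 11.75
eef_pos: [438.9, -54.4, 24.9]
eef_rot: [-3.142, 0.0, -3.141]
wrist_force: [0.2, 0.2, 0.1]
finger_gap: 94.0
finger_force: 0.0
clock: 12.65
eef_pos: [438.6, -232.9, 144.6]
eef_rot: [3.141, -0.001, 3.14]
wrist_force: [-0.9, 0.2, 0.1]
finger_gap: 93.8
finger_force: 0.0
[ 438.71725008 -232.00636809  144.69507886] 93.8870856956415 0.0 [0.28851486 0.09283628 0.86551707]
[-5.60328719e-01  2.42752959e-01  1.74247517e+00  1.39882297e-04
  1.15704150e+00 -2.13092807e+00]
```

View pics/s3.png

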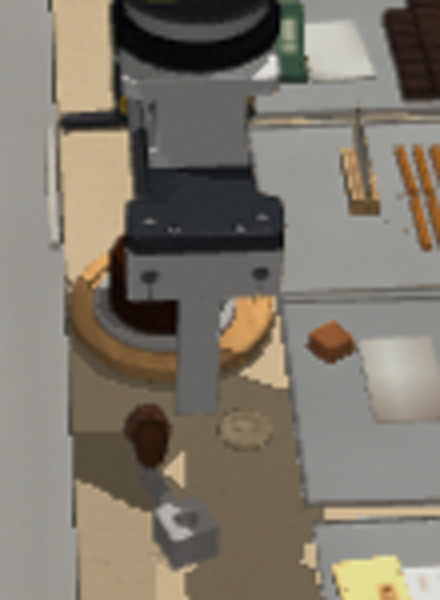

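The wheel sits on the plate. Now the scraper's direction.

```bash
python3 - <<'E'
from h import *
for n,b,s in(("top",(424,232,450,260),(436,245)),("side",(314,312,340,332),(326,321))):
    im=np.load(n+"0c.npy"); x0,y0,x1,y1=b; c=im[y0:y1,x0:x1]; f=6
    c=cv2.resize(c,None,fx=f,fy=f,interpolation=cv2.INTER_CUBIC); h=cv2.cvtColor(c,cv2.COLOR_RGB2HSV)
    for vt in(125,140):
        m=blob((h[...,1]<45)&(h[...,2]>vt),(s[0]-x0)*f,(s[1]-y0)*f).astype(np.uint8)
        m=cv2.morphologyEx(m,cv2.MORPH_OPEN,np.ones((41,41)))
        cs,_=cv2.findContours(m,cv2.RETR_EXTERNAL,cv2.CHAIN_APPROX_NONE)
        if not cs: continue
        e=max(cs,key=cv2.contourArea)[:,0]
        p=np.array([onplane(n,(u+.5)/f-.5+x0,(v+.5)/f-.5+y0,22)[:2] for u,v in e],np.float32)
        print(n,vt,cv2.minAreaRect(p))
E
python3 - <<'E'
from h import *
E=lambda k:cv2.getStructuringElement(cv2.MORPH_ELLIPSE,(k,k))
for n,b in(("top",(424,232,450,260)),("side",(312,308,342,336))):
    im=np.load(n+"0c.npy"); x0,y0,x1,y1=b; c=im[y0:y1,x0:x1]; f=6
    c=cv2.resize(c,None,fx=f,fy=f,interpolation=cv2.INTER_CUBIC); h=cv2.cvtColor(c,cv2.COLOR_RGB2HSV)
    for st,vt in((45,120),(45,140),(30,140)):
        m=((h[...,1]<st)&(h[...,2]>vt)).astype(np.uint8)
        m=cv2.morphologyEx(m,cv2.MORPH_CLOSE,E(31)); m=cv2.morphologyEx(m,cv2.MORPH_OPEN,E(31))
        cs,_=cv2.findContours(m,cv2.RETR_EXTERNAL,cv2.CHAIN_APPROX_NONE)
        if not cs: print(n,"none"); continue
        e=max(cs,key=cv2.contourArea)[:,0]
        p=np.array([onplane(n,(u+.5)/f-.5+x0,(v+.5)/f-.5+y0,22)[:2] for u,v in e],np.float32)
        print(n,vt,cv2.minAreaRect(p))
E
```

```text
top 120 ((435.63348388671875, -224.32839965820312), (28.33763885498047, 17.09923553466797), 19.488019943237305)
top none
top none
side 120 ((438.6321716308594, -227.18783569335938), (25.980892181396484, 32.06566619873047), 23.114992141723633)
side 140 ((439.0838928222656, -227.26620483398438), (25.166301727294922, 29.53207778930664), 22.38591957092285)
side 140 ((438.8280029296875, -227.6110076904297), (24.430402755737305, 29.0893497467041), 22.38591957092285)
```

```bash
python3 -m crank '[[58,0,0,10,0,0,0.147],[58,0,0,20,0,0,0.294],[58,0,0,30,0,0,0.441],[58,0,0,40,0,0,0.588],[58,-0.5,0,50,0,0,0.735],[58,-0.5,0,60,0,0,0.882],[58,-0.5,0,65,0,0,1.029],[58,-0.5,0,70,0,0,1.175],[58,-0.5,0,70,0,0,1.175],[58,-0.5,0,70,0,0,1.175]]' 25; python3 -m crank '[[58,0,0,20,0,0,0],[58,0,0,40,0,0,0],[58,0,0,55,0,0,0],[58,0,0,65,0,0,0],[58,0,0,70,0,0,0],[58,0,0,72,0,0,0],[58,0,0,72,0,0,0]]'
```

```text
clock: 13.7
eef_pos: [439.7, -231.5, 75.2]
eef_rot: [3.141, 0.0, 1.973]
wrist_force: [-0.1, 0.7, 0.1]
finger_gap: 54.6
finger_force: 0.0
clock: 14.4
eef_pos: [439.7, -232.5, 3.3]
eef_rot: [3.141, 0.0, 1.968]
wrist_force: [-0.4, -0.9, 0.7]
finger_gap: 54.6
finger_force: 0.0
```

```bash
python3 look.py 4 270 190 380 340 4
```

```text
[ 439.69391706 -232.53672685    3.46141868] 54.802865406870616 0.0 [0.4645368  0.41406661 0.71625968]
```

View pics/s4.png

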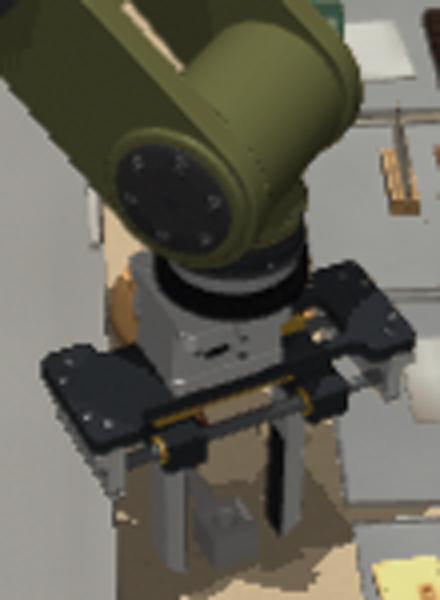

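Fingers straddle the hub: left finger (170,530), right (285,490), hub top (225,510). Grip.

```bash
python3 -m crank '[[10,0,0,0,0,0,0],[10,0,0,0,0,0,0],[10,0,0,0,0,0,0],[10,0,0,0,0,0,0],[10,0,0,0,0,0,0],[10,0,0,0,0,0,0]]' 25; python3 -m crank '[[10,0,0,-20,0,0,0],[10,0,0,-50,0,0,0],[10,0,0,-90,0,0,0],[10,0,0,-125,0,0,0],[10,0,0,-140,0,0,0],[10,0,0,-140,0,0,0],[10,0,0,-140,0,0,0]]'; python3 look.py 5 270 160 390 310 4
python3 - <<'E'
from h import *
s=manip.read_state();print(s["eef_rot"])
E
```

```text
clock: 15.05
eef_pos: [439.5, -232.5, 3.1]
eef_rot: [3.142, 0.0, 1.967]
wrist_force: [-0.7, 0.8, 2.1]
finger_gap: 25.9
finger_force: 25.0
clock: 15.75
eef_pos: [439.1, -232.2, 142.1]
eef_rot: [-3.141, -0.001, 1.967]
wrist_force: [0.3, 0.1, -1.8]
finger_gap: 25.7
finger_force: 25.0
[ 438.90819876 -232.08891213  141.58705254] 25.7904136503992 24.984175097197294 [ 0.12438432 -0.3557153  -1.73622377]
[-3.14045532e+00 -1.62826193e-03  1.96678849e+00]
```

View pics/s5.png

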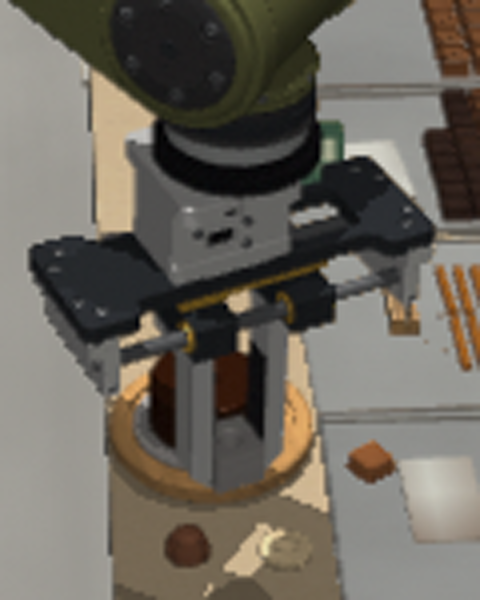

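Scraper is held between the fingers (bore at about (235,430)); wheel flat behind. The ten viewings are used up, so from here I go by numbers. Move over the pin and feel down.

```bash
python3 -m crank '[[10,30,12.6,0,0,0,0],[10,65,27.3,0,0,0,0],[10,100,42,0,0,0,0],[10,125,52.5,0,0,0,0],[10,145,61,0,0,0,0],[10,158,66.4,0,0,0,0],[10,163.5,68.7,0,0,0,0],[10,163.5,68.7,20,0,0,0],[10,163.5,68.7,40,0,0,0],[10,163.5,68.7,55,0,0,0]]'; python3 -m crank '[[10,0,0,3,0,0,0],[10,0,0,4,0,0,0],[10,0,0,4,0,0,0],[10,0,0,4,0,0,0]]'
```

```text
clock: 16.8
eef_pos: [439.0, -55.3, 86.1]
eef_rot: [-3.14, -0.001, 1.967]
wrist_force: [0.1, 0.5, -1.8]
finger_gap: 25.6
finger_force: 25.0
clock: 17.2
eef_pos: [440.1, -55.2, 84.5]
eef_rot: [3.141, 0.001, 1.967]
wrist_force: [-0.6, -0.9, -1.7]
finger_gap: 25.8
finger_force: 25.0
```

```bash
python3 -m crank '[[10,0,0,1,0,0,0],[10,0,0,2,0,0,0],[10,0,0,3,0,0,0],[10,0,0,3,0,0,0],[10,0,0,3,0,0,0]]'
```

```text
clock: 17.7
eef_pos: [439.7, -55.1, 81.0]
eef_rot: [-3.142, 0.0, 1.967]
wrist_force: [0.5, 0.4, -1.6]
finger_gap: 25.6
finger_force: 25.0
```

Correct by (−0.6, +0.4) world → tool (0.6, −0.4), and go down.

```bash
python3 -m crank '[[10,0.6,-0.4,1,0,0,0],[10,0.6,-0.4,2,0,0,0],[10,0.6,-0.4,3,0,0,0],[10,0.6,-0.4,3,0,0,0]]'; python3 -m crank '[[10,0,0,0.5,0,0,0],[10,0,0,1,0,0,0],[10,0,0,1,0,0,0]]';python3 -m crank '[[10,0,0,0.5,0,0,0],[10,0,0,1,0,0,0],[10,0,0,1,0,0,0]]';python3 -m crank '[[10,0,0,0.5,0,0,0],[10,0,0,1,0,0,0],[10,0,0,1,0,0,0]]'
```

```text
clock: 18.1
eef_pos: [439.1, -54.6, 77.8]
eef_rot: [-3.141, -0.0, 1.967]
wrist_force: [-0.5, -0.4, -1.0]
finger_gap: 25.5
finger_force: 25.0
clock: 18.4
eef_pos: [439.1, -54.6, 76.9]
eef_rot: [-3.142, -0.0, 1.967]
wrist_force: [1.0, -0.1, -1.8]
finger_gap: 25.6
finger_force: 25.0
clock: 18.7
eef_pos: [439.1, -54.7, 75.9]
eef_rot: [-3.142, -0.0, 1.967]
wrist_force: [0.5, 0.5, -1.1]
finger_gap: 26.0
finger_force: 25.0
clock: 19.0
eef_pos: [439.1, -54.7, 74.9]
eef_rot: [-3.141, -0.0, 1.967]
wrist_force: [-0.3, 0.1, -0.2]
finger_gap: 25.9
finger_force: 25.0
```

```bash
python3 -m crank '[[10,0,0,0.5,0,0,0],[10,0,0,1,0,0,0],[10,0,0,1,0,0,0]]' 12;python3 -m crank '[[10,0,0,1,0,0,0],[10,0,0,2,0,0,0],[10,0,0,2,0,0,0]]'
```

```text
clock: 19.3
eef_pos: [439.1, -54.7, 73.9]
eef_rot: [-3.141, -0.0, 1.967]
wrist_force: [-0.2, -0.4, -2.0]
finger_gap: 26.2
finger_force: 12.0
clock: 19.6
eef_pos: [439.0, -54.6, 71.8]
eef_rot: [-3.141, -0.0, 1.967]
wrist_force: [0.1, -0.0, -0.8]
finger_gap: 26.0
finger_force: 12.0
```

```bash
python3 -m crank '[[10,0,0,2,0,0,0],[10,0,0,4,0,0,0],[10,0,0,6,0,0,0],[10,0,0,8,0,0,0],[10,0,0,10,0,0,0],[10,0,0,12,0,0,0],[10,0,0,12,0,0,0]]' 8;python3 -m crank '[[10,0,0,0.5,0,0,0],[10,0,0,1,0,0,0],[10,0,0,1,0,0,0]]';python3 -m crank '[[10,0,0,0.5,0,0,0],[10,0,0,1,0,0,0],[10,0,0,1,0,0,0]]'
```

```text
clock: 20.3
eef_pos: [439.0, -54.6, 59.7]
eef_rot: [-3.141, -0.0, 1.967]
wrist_force: [-0.4, -0.1, -1.7]
finger_gap: 26.2
finger_force: 8.0
clock: 20.6
eef_pos: [439.2, -54.7, 59.0]
eef_rot: [3.142, 0.0, 1.967]
wrist_force: [0.1, -0.0, -0.8]
finger_gap: 25.7
finger_force: 8.0
clock: 20.9
eef_pos: [439.1, -54.7, 57.9]
eef_rot: [-3.141, -0.0, 1.967]
wrist_force: [-0.4, 0.4, -0.9]
finger_gap: 26.1
finger_force: 8.0
```

```bash
python3 -m crank '[[10,0,0,0.5,0,0,0],[10,0,0,0.5,0,0,0],[10,0,0,0.5,0,0,0]]' 6;python3 -m crank '[[10,0,0,0.5,0,0,0],[10,0,0,0.5,0,0,0],[10,0,0,0.5,0,0,0]]'
```

```text
clock: 21.2
eef_pos: [439.1, -54.7, 57.4]
eef_rot: [-3.142, 0.0, 1.967]
wrist_force: [-0.2, -0.5, -1.5]
finger_gap: 26.1
finger_force: 6.0
clock: 21.5
eef_pos: [439.2, -54.7, 57.0]
eef_rot: [3.142, 0.0, 1.967]
wrist_force: [0.4, -0.6, 0.1]
finger_gap: 25.8
finger_force: 6.0
```

```bash
python3 -m crank '[[10,0,0,0.4,0,0,0],[10,0,0,0.4,0,0,0],[10,0,0,0.4,0,0,0]]'
```

```text
clock: 21.8
eef_pos: [439.3, -54.7, 56.9]
eef_rot: [3.141, 0.0, 1.967]
wrist_force: [-1.2, 0.5, 4.9]
finger_gap: 26.0
finger_force: 6.0
```

Contact on the wheel. Release, rise and move off; check by depth.

```bash
python3 -m crank '[[35,0,0,0,0,0,0],[60,0,0,0,0,0,0],[60,0,0,0,0,0,0],[60,0,0,0,0,0,0],[60,0,0,0,0,0,0]]'; python3 -m crank '[[60,0,0,-20,0,0,0],[60,0,0,-60,0,0,0],[60,0,0,-110,0,0,0],[60,45,18,-130,0,0,0],[60,90,36,-130,0,0,0],[60,135,54,-130,0,0,0],[60,180,72,-130,0,0,0],[60,220,88,-130,0,0,0],[60,260,104,-130,0,0,0],[60,300,120,-130,0,0,0]]'; python3 -m crank '[[60,40,20,0,0,0,0],[60,40,20,0,0,0,0],[60,40,20,0,0,0,0]]'
python3 - <<'E'
from h import *
a=dict(hub=(438.9,-54.4),)
for n in("top","side"):
    im,d=optics.camera(n); np.save(n+"9c.npy",im); P=cloud(n,d).reshape(-1,3)
    k=(np.hypot(P[:,0]-439,P[:,1]+54)<75)&(d.ravel()>0); Q=P[k]; z=Q[:,2]
    r=np.hypot(Q[:,0]-439,Q[:,1]+54)
    w=Q[(z>46)&(z<60)&(r<60)]; print(n,"wheel top",w.mean(0).round(1),w.min(0).round(0),w.max(0).round(0),len(w))
    A=np.c_[w[:,:2],np.ones(len(w))]; print("  tilt",np.linalg.lstsq(A,w[:,2],rcond=None)[0][:2].round(3))
    hb=Q[(z>70)&(z<82)&(r<22)]; print("  hub/blade",hb.mean(0).round(1),np.median(hb[:,2]).round(1),len(hb))
    kb=Q[(z>95)&(z<125)]; print("  knob",kb.mean(0).round(1),kb[:,2].max().round(1),len(kb))
    if n=="top":
        for nm,c0 in(("coin",(391,228)),("dome",(390,255))):
            g=cv2.absdiff(im,np.load("top0c.npy"))[c0[1]-9:c0[1]+10,c0[0]-9:c0[0]+10]; print(nm,"diff",g.mean())
print(manip.read_state()["eef_pos"],manip.read_state()["clock"])
E
```

```text
clock: 22.3
eef_pos: [439.1, -54.7, 56.5]
eef_rot: [-3.142, -0.0, 1.967]
wrist_force: [0.5, -0.1, -0.3]
finger_gap: 55.8
finger_force: 0.0
clock: 23.3
eef_pos: [433.7, 270.3, 186.6]
eef_rot: [3.141, 0.0, 1.967]
wrist_force: [0.2, -0.2, -0.2]
finger_gap: 56.5
finger_force: 0.0
clock: 23.6
eef_pos: [436.8, 313.2, 186.0]
eef_rot: [-3.141, 0.0, 1.968]
wrist_force: [-0.1, -0.6, -0.3]
finger_gap: 57.0
finger_force: 0.0
top wheel top [436.2 -57.1  52.7] [405. -87.  46.] [470. -24.  60.] 664
  tilt [ 0.008 -0.   ]
  hub/blade [437.3 -54.7  74.4] 74.6 200
  knob [420.4 -15.5 102.8] 108.6 80
coin diff 10.979686057248385
dome diff 8.70544783010157
side wheel top [437.5 -65.6  53.9] [407. -89.  46.] [470.  -8.  60.] 328
  tilt [0.009 0.051]
  hub/blade [438.6 -55.7  75.4] 75.6 117
  knob [422.4 -18.5 103. ] 108.8 48
[437.15782368 312.10427336 186.45030308] 23.7
```

Wheel top at 53–54 mm, hub top at 75–76 mm over the pin, knob top at 108 mm; everything is level and the arm is clear.

```bash
python3 -c "
from cell import manip
print(manip.sign_off())"
```

```text
the job is handed in; nothing more can be done
None
```

The job is handed in: the chocolate wheel lies flat on the pin plate and the scraper rests on top of it over the same pin, with contact forces below about 10 N and the arm clear; the program gave no verdict back.

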